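# Close the gearbox cover

### The arm

A 6-joint arm with a two-finger parallel gripper is mounted at the origin on a cart in front of the work surface, level with it; the furniture and walls round the work are solid. World frame = base frame: x ahead of the robot, y to its left, z up, the work surface at z = 0. Lengths are in m, angles in rad, forces in N, time in s.
With the tool pointing down it reaches from about 0.375 to 0.9 m from the base axis. Payload 3.1 kg.
Tool frame: the origin (TCP) lies midway between the tips of the shut fingers; the grasp point (between the pads) lies 19 mm behind it; z points along the fingers, y is the line along which they close (so a half turn about z gives the same grasp; the last joint's range is limited). The gripper opens to 85 mm and grips with 20 to 120 N. Pads are 22 mm wide; open, the fingers measure 114 mm over their backs; the gripper's body (76 mm by 85 mm) begins 54 mm behind the grasp point. The pads swing forward as they close: fully open they stand 13 mm farther back than shut.
Start: joints at [0.964, 0.527, 1.433, -0, 1.181, -0.178], TCP at [0.26, 0.568, 0.2] pointing down, gripper open.
Joint ranges: [-3.08, 3.08], [-0.75, 2.2], [0.22, 2.44], [-1.43, 4.57], [0, 2.65], [-2.85, 2.85]. Speed limits (rad/s): [2.79, 2.79, 3.14, 3.14, 3.14, 3.14].

### API

Orientations are given as a unit quaternion [x, y, z, w].
In Python, from station import manip gives the robot as it stands.
- The arm moves only by the tool step_arm, never from a script. Its argument "targets" is text: rows parted by semicolons, each of 4 numbers parted by spaces: the shift along the tool's x, y, z in mm, then the turn about the tool's z in degrees. A call has 1 to 12 rows; each row is the pose to reach, as a shift and turn from the pose commanded when the call began, along the tool's axes at that moment; what a row does not reach only later rows make up. A row lasts 1/10 s, in which the tool goes at most 50 mm and 8.59 degrees, less where a joint would pass 70% of its speed; a pose out of reach is approached as far as the arm can. A call with a gripper value outside its range is refused whole. "gripper" is the closure, from 0 (fully open) to 1 (shut), set as the call begins (left out, the last holds). The fingers move at their own pace and stop on an object; "squeeze" is the grip in N (left out, the last holds). Time passes only in rows, so rows that repeat a pose let the fingers close. It gives the time, the measured TCP pose, the force, the opening and the grip force at its end, in the units of the state.
- manip.sense(): the state, without advancing time (a new reading comes with each control period).
- manip.snapshot(name): name is "scene" or "top"; returns the picture (480x640x3 uint8, red, green, blue); there is no depth.
- manip.get_calibration(name): a dict with "fov_y" (degrees; the focal length in pixels is half the picture's height over the tangent of half this angle, whatever the lens; pixels are square), "cx", "cy" (the principal point, pixels), "k1" (the pictures are not rectified: a ray, as slopes to the right and down, at radius r is drawn at 1 + k1 r^2 times it, then the intrinsics apply), "extrinsics" (4x4, takes a point from camera to world coordinates). Camera axes: x right, y down, z forward; pixel columns grow to the right and rows downward; lengths in m; the calibration is good to about 2 mm. A picture is of the moment at which its call begins. get_calibration takes no time and is no camera call.
- manip.sign_off(): hands the job in; it is judged then, once.
Trained networks look in the newest picture that a camera, given by its name, has taken for a name from the list of things; names that differ only in an ending like _2 or _b are one class to them, and where a whole thing is asked for, a point or a joint stands for the part that bears it (a point fixed in the world has none). Each returns a list of dicts, best first, with "p" (0 to 1); they miss things now and then, are a little off and sometimes report something else, mostly with a low value. They report only what shows in the picture. A call takes as long as a camera call. They do not tell look-alikes from the thing itself.
- manip.recognise(camera, query): "position" ([column, row] in pixels, amid what is visible of it).
- manip.masks_of(camera, query): "pixels" (480x640 bool, what is visible of it) and "position" ([column, row] in pixels, amid what is visible of it).
- manip.mark_of(camera, query): "position" ([column, row] in pixels: a listed point, or the origin of a listed thing).
The state is a dict: "t": time; "q": joint angles; "qd": joint speeds; "tau": joint torques, N m; "tcp_pos": TCP position; "tool_rot": TCP orientation; "force": force on the tool from outside, world axes, zero at the start; "ft_torque": the same for the moment, N m; "finger_gap": opening from 0.0 (shut) to 1.0 (fully open); "gripper_force": force on a finger pad.
Only numpy, scipy, OpenCV 4.12 (cv2) and the standard library are available. Lean on these libraries where they do the work, as an engineer would, in place of code of your own. Each camera call takes 0.05 s, during which the arm holds its last target. There are 200 camera calls.

### The job

The gearbox is being closed after an oil change; its round cover is loose on the rubber seal and turned the wrong way. With the fingertips, and without lifting the cover off, push it round by its breather until the notch in its rim stands over the dowel pin, press the cover down until its flange sits flush on the neck all round, then push the hold-down clip round as far as it goes over the cover. Leave the oil can, the spanner and the red-lidded tin where they are.

Things in the scene. Friction and masses are not known exactly. Their poses are not given: they have to be found in the camera images.
- gearbox: Slate-blue gearbox, fixed: foot 172 x 150 mm, a round neck of 132 mm diameter on top whose upper face (the seat) is 74 mm above the origin. Origin: centre of the underside, on the neck's axis; z up, x away from the robot, y left. Dowel on its -x side, clip on its -y side, shaft stub on its +y side (to 123 mm out, 45 mm high). Only dowel and clip stand above the seat.
- cover: Loose aluminium disc of 120 mm diameter, flange 7 mm thick, 0.4 to 0.6 kg. Origin: on its axis, in the flange's underside. Its +x axis points to the notch (14 mm wide, 9 mm deep, yellow line beside it), -x to the breather. A spigot centres it in the neck with 1 mm of play; it turns freely either way. On the seal its underside is 7.5 mm above the seat, 1 mm over the dowel's tip.
- cover_mid (a point): The place to press: top face of the cover's central boss (36 mm across, 3 mm high), 10 mm above the flange's underside. With the notch over the dowel, 8 to 11 N of downward push moves the cover slowly down 7.5 mm until its underside meets the seat; the seal stays down by itself. More than 2 to 3 degrees off, it ends up askew on the dowel.
- notch (a point): Middle of the notch in the cover's rim, 59 mm from the cover's axis, at the level of the flange's underside.
- breather (a point): Middle (half-way up) of the breather, an upright brass and steel plug fixed on the cover: 22 mm across, standing 32 mm above the flange's top face, 43 mm from the cover's axis, opposite the notch.
- dowel (a point): Tip of the fixed steel dowel pin: 10 mm diameter with a conical nose, 59 mm from the neck's axis, its tip 6.5 mm above the seat; a small ear with a yellow paint line stands outside it.
- clip (a joint): Angle of the hold-down clip about its upright pivot, rad: 0 = pointing at the cover's axis, over the rim (end stop); grows as it swings out towards the gearbox's -x side, anticlockwise from above, to 2.4. Stays where left (2 to 3 N at the knob moves it). Its arm (7 mm thick, underside 9 mm above the seat) passes over the rim only when the cover is down, then with 2 mm to spare.
- clip_pivot (a point): The clip's pivot axis, at the height of the arm's top face (16 mm above the seat), 77 mm from the neck's axis on the gearbox's -y side.
- clip_knob (a point): Middle of the black upright knob on the clip's arm: 12 mm across, reaching 26 mm above the arm's top face, 27 mm from the pivot axis; this point lies 13 mm above the arm's top face.
- oil_can: Green oil can with a brass spout, 68 x 111 x 213 mm, standing left of the gearbox; to be left alone. Origin: centre of its underside.
- spanner_13: Small spanner, 169 mm long, 8 mm high, lying right of the gearbox; to be left alone. Origin: centre of its underside.
- paste_tin: Tin with a red lid, 69 mm across, 50 mm high, standing right of the gearbox; to be left alone. Origin: centre of its underside.
Things that resemble listed ones, but are neither listed nor needed, are in the scene too. What is shaped like the cover but green or pink is not meant.

How it is judged:
By the outcome, as a careful person would: the job done as asked, in the order asked, and still so for the second after the job is handed in, with the robot touching nothing.
It also fails if it takes over 72 s, if anything falls off the work surface, if the arm or the gripper's body presses on something with over 40 N, if the wrist force passes 120 N, or if a joint passes its speed limit or range.

## Working session

There is one attempt and no reset: what is moved stays moved. The work goes in short steps, Python scripts to look and compute and a tool call to move; the robot and the scene stay as the last step left them, time stands still between calls to the robot, and variables do not carry over. Pictures are saved under pics/ and viewed, at most 10 in all, crops included, and the job is handed in when it is done.

Besides the shell and the picture viewer there is one more tool, called after ">>>" as name(argument=value, ...) on one line, values as JSON. step_arm: Moves the arm, as the interface text tells. Its arguments: {"type":"object","properties":{"targets":{"type":"string"},"gripper":{"type":"number"},"squeeze":{"type":"number"}},"required":["targets"]}

```bash
mkdir -p pics
cat > h.py <<'E'
import numpy as np, cv2
from station import manip
from scipy.spatial.transform import Rotation as R
def ray(cam,px):
    c=manip.get_calibration(cam); f=240/np.tan(np.radians(c["fov_y"])/2)
    d=np.array([(px[0]-c["cx"])/f,(px[1]-c["cy"])/f]); u=d.copy()
    for _ in range(20): u=d/(1+c["k1"]*(u@u))
    E=np.array(c["extrinsics"]); return E[:3,3],E[:3,:3]@np.array([u[0],u[1],1])
def at(cam,px,z):
    o,d=ray(cam,px); return o+d*(z-o[2])/d[2]
def proj(cam,p):
    c=manip.get_calibration(cam); f=240/np.tan(np.radians(c["fov_y"])/2)
    E=np.array(c["extrinsics"]); q=E[:3,:3].T@(np.array(p)-E[:3,3]); u=q[:2]/q[2]
    u=u*(1+c["k1"]*(u@u)); return np.array([c["cx"],c["cy"]])+f*u
def tri(p1,p2):
    A=[];b=[]
    o1,d1=ray("scene",p1);o2,d2=ray("top",p2)
    M=np.c_[d1,-d2]; s=np.linalg.lstsq(M,o2-o1,rcond=None)[0]
    a,c=o1+s[0]*d1,o2+s[1]*d2; return (a+c)/2,np.linalg.norm(a-c)
E
python3 - <<'E'
from h import *
np.set_printoptions(precision=4,suppress=True)
for c in("scene","top"):
    im=manip.snapshot(c); cv2.imwrite(f"pics/{c}0.png",im[:,:,::-1])
    for n in["gearbox","cover","cover_mid","notch","breather","dowel","clip_pivot","clip_knob","oil_can","spanner_13","paste_tin"]:
        print(c,n,[(np.round(r["position"],1).tolist(),round(r["p"],2)) for r in manip.mark_of(c,n)[:4]])
    print(np.array(manip.get_calibration(c)["extrinsics"])[:3,3])
s=manip.sense();print(s)
E
```

```text
scene gearbox [([286.1, 241.6], 0.95)]
scene cover [([455.6, 385.0], 0.92), ([305.9, 240.9], 0.74), ([375.2, 372.1], 0.71), ([286.3, 220.6], 0.57)]
scene cover_mid [([375.1, 367.1], 0.86), ([453.9, 377.0], 0.78), ([284.4, 215.9], 0.73)]
scene notch [([397.4, 353.3], 0.85), ([277.7, 238.7], 0.81), ([423.8, 372.4], 0.67)]
scene breather [([483.1, 379.9], 0.91), ([291.5, 200.1], 0.83), ([357.6, 382.2], 0.71), ([285.6, 215.6], 0.36)]
scene dowel [([266.0, 230.5], 0.65), ([286.8, 241.4], 0.51)]
scene clip_pivot [([302.4, 239.3], 0.79), ([299.2, 238.1], 0.73)]
scene clip_knob [([300.8, 238.4], 0.65)]
scene oil_can [([253.6, 179.9], 0.77)]
scene spanner_13 [([330.1, 290.7], 0.67)]
scene paste_tin [([344.3, 318.1], 0.78)]
[ 0.1646 -0.5589  0.862 ]
top gearbox [([257.5, 260.2], 0.61)]
top cover [([444.7, 257.9], 0.92), ([486.9, 206.2], 0.9), ([263.3, 229.4], 0.73)]
top cover_mid [([490.4, 206.6], 0.73), ([257.8, 231.2], 0.61), ([448.3, 259.3], 0.59)]
top notch [([471.2, 220.6], 0.96), ([281.4, 251.7], 0.87), ([436.1, 232.4], 0.59)]
top breather [([451.7, 276.4], 0.93), ([509.6, 190.0], 0.85), ([243.8, 210.6], 0.79)]
top dowel [([259.1, 257.3], 0.93)]
top clip_pivot [([299.4, 233.1], 0.71)]
top clip_knob [([300.4, 245.6], 0.53)]
top oil_can [([162.9, 223.6], 0.97), ([301.1, 244.1], 0.29)]
top spanner_13 [([347.5, 236.3], 0.86)]
top paste_tin [([380.3, 247.7], 0.59), ([162.3, 222.0], 0.33)]
[ 0.4194 -0.0536  1.0572]
{'t': 1.2, 'q': array([ 0.9635,  0.5275,  1.4327,  0.    ,  1.1814, -0.1785]), 'qd': array([ 0.0001, -0.001 , -0.0012,  0.0012,  0.0019,  0.0004]), 'tau': array([  0.0003, -44.2331, -17.842 ,  -0.0003,   0.0008,   0.    ]), 'tcp_pos': array([0.2598, 0.5684, 0.2   ]), 'tool_rot': array([ 0.2128,  0.9771, -0.    , -0.    ]), 'force': array([0.4484, 0.0974, 0.3965]), 'ft_torque': array([ 0.036 ,  0.0031, -0.0205]), 'gripper_force': 0.0, 'finger_gap': 1.0011255742036849}
```

Run:
```python
from h import *
a=cv2.imread("pics/scene0.png");b=cv2.imread("pics/top0.png")
ca=cv2.resize(a[160:300,200:400],(800,560),interpolation=cv2.INTER_CUBIC)
cb=cv2.resize(b[170:310,180:380],(800,560),interpolation=cv2.INTER_CUBIC)
cv2.imwrite("pics/ca.png",ca);cv2.imwrite("pics/cb.png",cb)
np.set_printoptions(precision=4,suppress=True)
for n,p,q in[("gear",(286.1,241.6),(257.5,260.2)),("mid",(284.4,215.9),(257.8,231.2)),("notch",(277.7,238.7),(281.4,251.7)),("breather",(291.5,200.1),(243.8,210.6)),("dowel",(266,230.5),(259.1,257.3)),("pivot",(302.4,239.3),(299.4,233.1)),("knob",(300.8,238.4),(300.4,245.6)),("can",(253.6,179.9),(162.9,223.6)),("span",(330.1,290.7),(347.5,236.3)),("tin",(344.3,318.1),(380.3,247.7))]: print(n,*tri(p,q))
```

```text
gear [0.4992 0.0846 0.0204] 0.04875148639401531
mid [0.5317 0.0883 0.0872] 0.003459802524987964
notch [0.4878 0.0422 0.0806] 0.009151640422441097
breather [0.5718 0.1169 0.0927] 0.00656275675665982
dowel [0.4802 0.0873 0.0708] 0.0027870034777327554
pivot [0.5263 0.0044 0.0885] 0.005423951978835775
knob [ 0.507  -0.003   0.1097] 0.012467041160500236
can [0.5607 0.3003 0.0257] 0.005427713565028639
span [ 0.5288 -0.0964  0.0083] 0.002950659386361837
tin [ 0.5072 -0.1694  0.0105] 0.005960593223744751
```

View pics/top0.png

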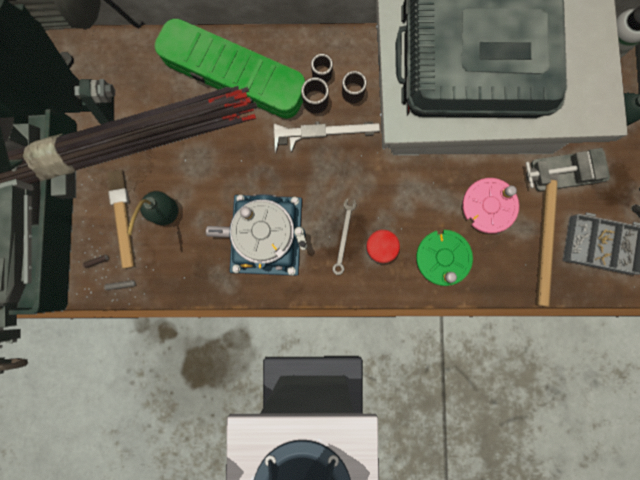

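View pics/cb.png

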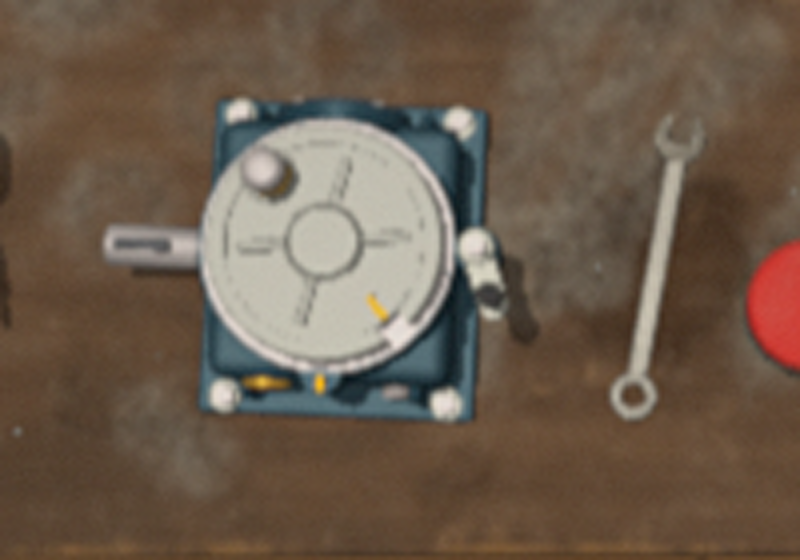

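View pics/ca.png

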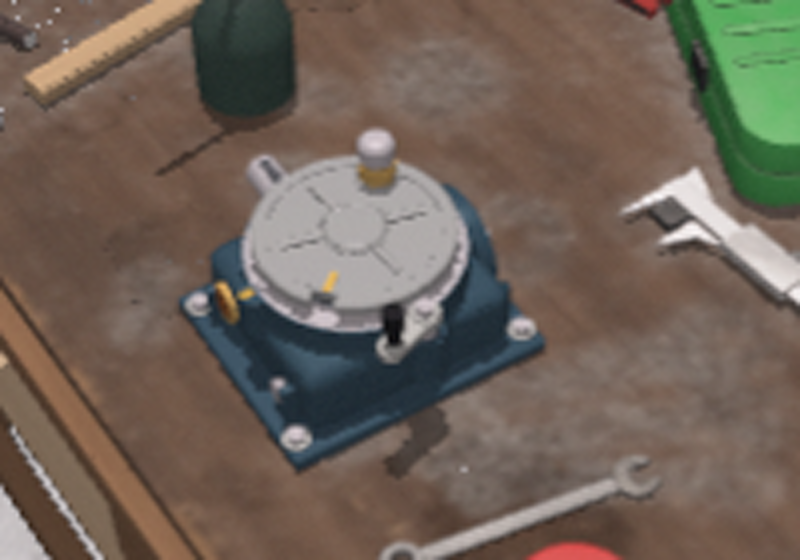

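The cover meant is the grey disc on the blue gearbox (top px ≈ 261,230). The pink disc at (490,206) and the green one at (445,258) are excluded by their colour, and the crop confirms this. In the top view the notch is at (280,252), the breather at (246,212), the dowel ear's yellow line at (260,266) and the clip pivot and knob at (299,231) and (302,243). The cover therefore has to turn roughly 40° clockwise. Next I work out the geometry.

```bash
cat >> h.py <<'E'
def ang(v): return np.degrees(np.arctan2(v[1],v[0]))
E
python3 - <<'E'
from h import *
np.set_printoptions(precision=4,suppress=True)
T=lambda x,y:(180+(x+.5)/4-.5,170+(y+.5)/4-.5)
S=lambda x,y:(200+(x+.5)/4-.5,160+(y+.5)/4-.5)
c=at("top",T(323.5,241.5),.0915); c2=at("scene",S(355,228),.0915); print("mid",c,c2,tri(S(355,228),T(323.5,241.5)))
for n,p,z in[("notch",(400,330),.085),("line",(379,308),.0885),("breath",(266,168),.1205),("ear",(320,383),.08),("pivot",(478,243),.09),("knobtop",(490,293),.116),("stubend",(108,244),.05)]:
    q=at("top",T(*p),z); print("T",n,q,"ang",ang(q-c),np.linalg.norm((q-c)[:2]))
for n,p,z in[("notch",(323,297),.0885),("line",(332,282),.0885),("breath",(376,138),.1205),("ear",(248,295),.08),("pivot",(425,308),.09),("knobtop",(393,312),.116)]:
    q=at("scene",S(*p),z); print("S",n,q,"ang",ang(q-c2),np.linalg.norm((q-c2)[:2]))
B=[at("top",T(*p),.02) for p in[(241,111),(460,122),(446,403),(225,394)]]
print("foot yaw",ang(B[0]-B[3]),ang(B[1]-B[2]),ang(B[0]-B[1])-90,ang(B[3]-B[2])-90,np.mean(B,0))
B=[at("scene",S(*p),.02) for p in[(522,328),(296,438),(197,304)]]
print("scene yaw",ang(B[0]-B[1]),ang(B[2]-B[1])-90,(B[0]+B[2])/2)
E
```

```text
mid [0.5352 0.0814 0.0915] [0.5343 0.0783 0.0915] (array([0.536 , 0.0818, 0.0874]), np.float64(0.0007048205159619469))
T notch [0.4907 0.0433 0.085 ] ang -139.36738956136924 0.05853584248488479
T line [0.5016 0.0536 0.0885] ang -140.29073969775786 0.04357413838286119
T breath [0.5682 0.1059 0.1205] ang 36.57840513537982 0.04111553034767678
T ear [0.4645 0.0842 0.08  ] ang 177.77443349505475 0.07073639353597076
T pivot [0.5341 0.0037 0.09  ] ang -90.78254522319936 0.07777979260072942
T knobtop [ 0.5064 -0.0038  0.116 ] ang -108.68683819628339 0.08993331448245222
T stubend [0.5395 0.2006 0.05  ] ang 87.90962948203301 0.11925846984950254
S notch [0.4928 0.0466 0.0885] ang -142.68281747314083 0.05228466399580632
S line [0.5028 0.0532 0.0885] ang -141.47301970739383 0.0403077536089743
S breath [0.5688 0.1073 0.1205] ang 40.07813463498473 0.045027173619164744
S ear [0.4628 0.0786 0.08  ] ang 179.81332548659384 0.07156874583708607
S pivot [0.5338 0.0066 0.09  ] ang -90.4715238608686 0.07177181852846928
S knobtop [ 0.5058 -0.0051  0.116 ] ang -108.8624557857651 0.08817525694330433
foot yaw -2.4366115255475314 -2.745353582418021 -3.29165806588135 -2.642922626752423 [0.5356 0.0808 0.02  ]
scene yaw -2.6316127538648644 -2.029937547272283 [0.5313 0.0753 0.02  ]
```

>>> step_arm(targets="0 0 -50 0; 0 0 -100 0; -40 -25 -120 0; -80 -50 -120 0; -125 -77 -120 0; -168 -103 -120 0; -211 -129 -120 0; -254 -156 -120 0; -297 -182 -120 0; -340 -208 -120 0; -383 -235 -120 0; -420 -260 -120 0", gripper=0.6)

```text
t: 2.4
tcp_pos: [0.5347, 0.1555, 0.3202]
tool_rot: [0.213, 0.977, 0.0, 0.0]
force: [0.3, 0.6, 0.7]
finger_gap: 0.406
gripper_force: 0.0
```

>>> step_arm(targets="-20 -12 0 -8; -40 -24 0 -16; -52 -31 30 -24; -52 -31 60 -32; -52 -31 90 -40; -52 -31 110 -48; -52 -31 120 -56; -52 -31 120 -64; -52 -31 120 -64; -52 -31 120 -64")

```text
t: 3.4
tcp_pos: [0.5684, 0.1075, 0.2003]
tool_rot: [-0.336, 0.942, -0.0, 0.0]
force: [0.3, 0.3, -0.2]
finger_gap: 0.402
gripper_force: 0.0
```

Run:
```python
from h import *
for c in("scene","top"):
    im=manip.snapshot(c); 
    p=(180,110) if c=="top" else (200,120)
    cv2.imwrite(f"pics/{c}1.png",cv2.resize(im[p[1]:p[1]+200,p[0]:p[0]+200,::-1],(600,600),interpolation=cv2.INTER_CUBIC))
a,b=[cv2.imread(f"pics/{c}1.png") for c in("scene","top")]
cv2.imwrite("pics/both1.png",cv2.resize(np.hstack([a,b]),(800,400)))
s=manip.sense();print(s["t"],s["tcp_pos"],s["finger_gap"],s["force"],s["q"]);M=R.from_quat(s["tool_rot"]).as_matrix();print(ang(M[:,1]))
```

```text
3.5 [0.5684257  0.10748968 0.20047697] 0.3973408699371538 [-0.66370386  0.22917818  0.60049392] [-6.17887742e-03  4.63740604e-01  1.55213356e+00 -5.55276834e-07
  1.12473077e+00 -2.26323013e+00]
129.31951091022054
```

View pics/both1.png

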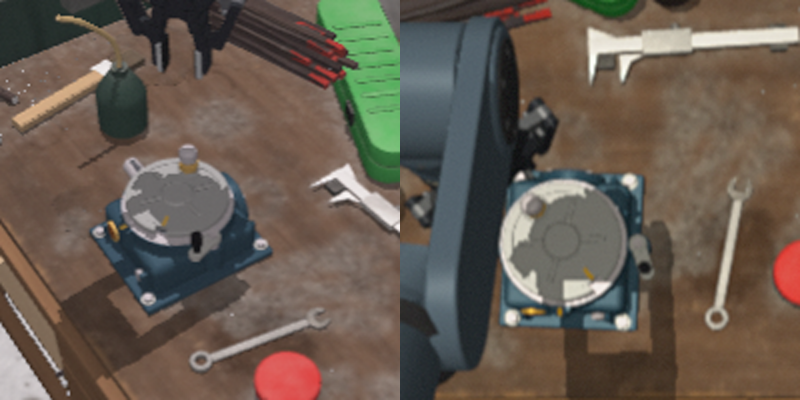

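The fingers are over the gearbox, with their tips at scene-crop (163,72) and (200,75). The breather is at (188,155) and the cover is undisturbed. I check the TCP projection against the tips.

Run:
```python
from h import *
s=manip.sense();M=R.from_quat(s["tool_rot"]).as_matrix();p=s["tcp_pos"]
for sg in(-1,1):
    for c,o in(("scene",(200,120)),("top",(180,110))):
        print(sg,c,(proj(c,p+sg*.017*M[:,1])-o)*2)
for c,o in(("scene",(200,120)),("top",(180,110))): print("breather top",(proj(c,[.568,.107,.1205])-o)*2)
```

```text
-1 scene [199.319725    97.33113128]
-1 top [130.31777072 177.20443228]
1 scene [169.30620896  91.69708627]
1 top [100.77550634 201.0581237 ]
breather top [186.82673762 148.6909704 ]
breather top [131.17284577 203.44571452]
```

>>> step_arm(targets="0 0 25 0; 0 0 50 0; 0 0 65 0; 0 0 65 0; 0 0 65 0")

```text
t: 4.0
tcp_pos: [0.5685, 0.1075, 0.1355]
tool_rot: [-0.337, 0.941, -0.0, 0.0]
force: [0.9, 0.6, 0.1]
finger_gap: 0.401
gripper_force: 0.0
```

Run:
```python
from h import *
im=manip.snapshot("scene"); cv2.imwrite("pics/s2.png",cv2.resize(im[130:260,220:370,::-1],(600,520),interpolation=cv2.INTER_CUBIC))
s=manip.sense();M=R.from_quat(s["tool_rot"]).as_matrix();p=s["tcp_pos"];print(p,s["finger_gap"])
for sg in(-1,0,1): print(sg,(proj("scene",p+sg*.017*M[:,1])-(220,130))*4)
```

```text
[0.56901552 0.1075494  0.13601404] 0.3996076928523756
-1 [322.37604799 241.80451956]
0 [293.64606476 236.22021922]
1 [265.07161666 230.6696383 ]
```

View pics/s2.png

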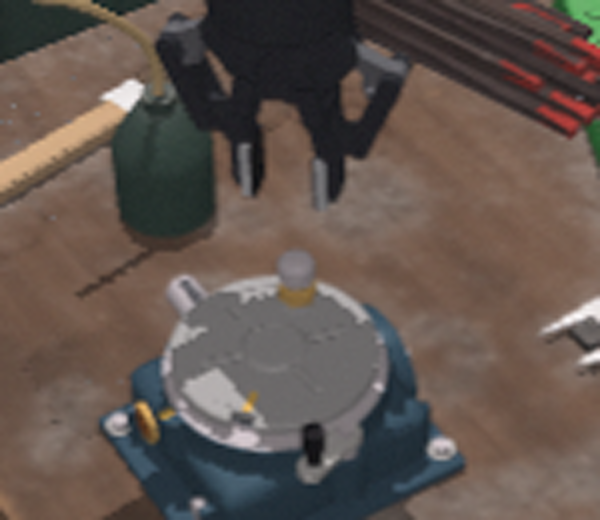

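The view shows the tips at (252,193) and (322,207), straddling the breather at (297,258) and a bit higher than the nominal TCP. I put that down to pad pull-back. I descend while watching the force.

>>> step_arm(targets="0 0 8 0; 0 0 16 0; 0 0 20 0; 0 0 20 0")

```text
t: 4.45
tcp_pos: [0.5674, 0.1075, 0.1142]
tool_rot: [-0.337, 0.941, 0.0, -0.001]
force: [-0.4, -0.2, 0.3]
finger_gap: 0.4
gripper_force: 0.0
```

>>> step_arm(targets="0 0 5 0; 0 0 10 0; 0 0 15 0; 0 0 15 0; 0 0 15 0")

```text
t: 4.95
tcp_pos: [0.568, 0.1075, 0.0998]
tool_rot: [-0.337, 0.941, 0.0, -0.0]
force: [0.7, 0.6, 0.0]
finger_gap: 0.4
gripper_force: 0.0
```

Run:
```python
from h import *
im=manip.snapshot("scene"); cv2.imwrite("pics/s3.png",cv2.resize(im[150:260,220:370,::-1],(750,550),interpolation=cv2.INTER_CUBIC))
s=manip.sense();print(s["tcp_pos"],s["force"],s["ft_torque"])
```

```text
[0.56817616 0.10753227 0.10001144] [ 0.48495103 -0.78483311  0.20647511] [-0.02799624 -0.00177373 -0.0027787 ]
```

View pics/s3.png

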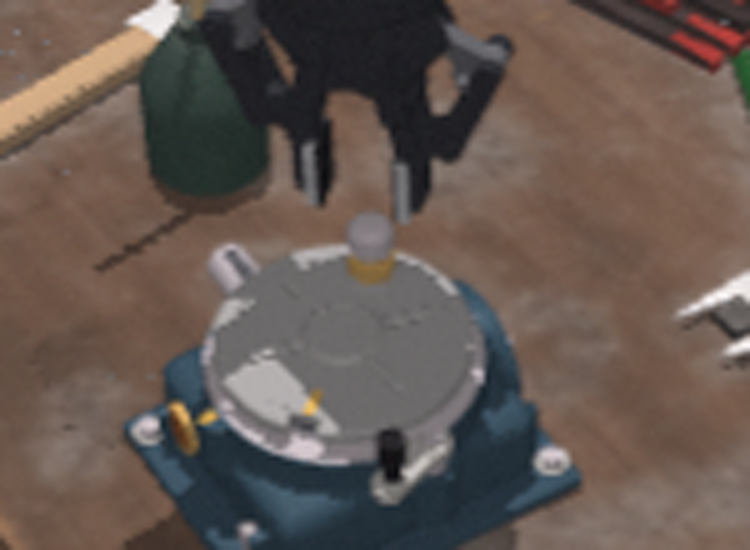

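Run:
```python
from h import *
s=manip.sense();M=R.from_quat(s["tool_rot"]).as_matrix();p=s["tcp_pos"]
for dz in(0,.008,.013,.02,.03): print(dz,[((proj("scene",p+sg*.017*M[:,1]+[0,0,dz])-(220,150))*5).round() for sg in(-1,1)])
print("breather top",(proj("scene",[.568,.107,.1205])-(220,150))*5,"bot",(proj("scene",[.568,.107,.0885])-(220,150))*5)
im=manip.snapshot("top")
cv2.imwrite("pics/t4.png",cv2.resize(im[170:270,200:320,::-1],(720,600),interpolation=cv2.INTER_CUBIC))
for dz in(0,.013,.02,.03): print(dz,[((proj("top",p+sg*.017*M[:,1]+[0,0,dz])-(200,170))*6).round() for sg in(-1,1)])
```

```text
0 [array([403., 260.]), array([333., 246.])]
0.008 [array([403., 248.]), array([333., 234.])]
0.013 [array([403., 240.]), array([332., 226.])]
0.02 [array([402., 229.]), array([331., 215.])]
0.03 [array([402., 213.]), array([330., 199.])]
breather top [367.06684404 221.727426  ] bot [369.51224609 271.38346697]
0 [array([322., 227.]), array([243., 292.])]
0.013 [array([316., 221.]), array([236., 286.])]
0.02 [array([313., 217.]), array([232., 283.])]
0.03 [array([308., 212.]), array([226., 278.])]
```

View pics/t4.png

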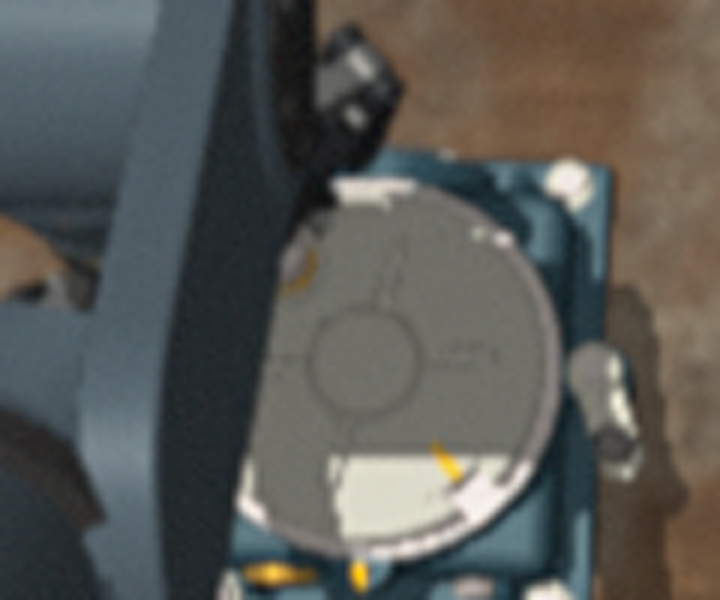

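Viewed pictures: in the top view the arm hides the left half of the cover and the breather is just visible at (295,270). The tips look about 20 mm higher than the TCP. A gentle closing test will show whether they straddle the breather.

>>> step_arm(targets="0 0 0 0; 0 0 0 0; 0 0 0 0; 0 0 0 0", gripper=0.8, squeeze=20)

```text
t: 5.45
tcp_pos: [0.5681, 0.1075, 0.1001]
tool_rot: [-0.337, 0.941, -0.0, 0.0]
force: [0.9, 0.7, 0.1]
finger_gap: 0.199
gripper_force: 0.0
```

```bash
cat >> h.py <<'E'
def blk():
    a=manip.snapshot("scene").astype(int); b=cv2.imread("pics/scene0.png")[:,:,::-1].astype(int)
    m=(a.max(2)<60)&(abs(a-b).sum(2)>60); m[:, :240]=0; m[:,350:]=0; m[225:]=0
    s=manip.sense();M=R.from_quat(s["tool_rot"]).as_matrix();p=s["tcp_pos"]
    print("tcp",p,"proj",proj("scene",p).round(1),"+20mm",proj("scene",p+[0,0,.02]).round(1),"+40",proj("scene",p+[0,0,.04]).round(1))
    for r in range(180,215):
        c=np.where(m[r])[0]
        if len(c): print(r,c.tolist())
E
python3 -c "
from h import *
blk()"
```

```text
tcp [0.56814032 0.10749325 0.10008789] proj [293.7 200.6] +20mm [293.4 194.3] +40 [293.  187.9]
180 [282, 283, 287, 288, 289, 296, 297, 298, 299, 300, 301, 302, 303, 304, 305, 306, 307]
181 [283, 287, 288, 289, 295, 296, 297, 298, 299, 300, 301, 305, 306]
182 [282, 283, 287, 288, 289, 298, 299, 300, 301]
183 [283, 287, 288, 289, 298, 299, 300, 301]
184 [283, 287, 288, 289, 298, 299, 300, 301, 302]
185 [283, 287, 288, 289, 298, 299, 300, 301, 302]
186 [283, 287, 288, 289, 298, 299, 300, 301, 302]
187 [283, 287, 288, 289, 299, 300, 301]
188 [287, 288, 289, 298, 299, 300, 301]
189 [287, 288, 299, 300]
190 [287, 288, 299, 300]
191 [299]
```

>>> step_arm(targets="0 0 0 0; 0 0 0 0; 0 0 2 0; 0 0 4 0; 0 0 6 0; 0 0 6 0", gripper=0.6)

```text
t: 6.1
tcp_pos: [0.5678, 0.1075, 0.0936]
tool_rot: [-0.337, 0.941, 0.0, -0.0]
force: [-0.4, -0.6, 0.1]
finger_gap: 0.397
gripper_force: 0.0
```

>>> step_arm(targets="0 0 2 0; 0 0 3 0; 0 0 3 0")

```text
t: 6.4
tcp_pos: [0.568, 0.1075, 0.0908]
tool_rot: [-0.337, 0.941, 0.0, -0.0]
force: [1.0, 0.5, -0.6]
finger_gap: 0.398
gripper_force: 0.0
```

```bash
python3 -c "
from h import *
blk()
im=manip.snapshot('scene'); cv2.imwrite('pics/s5.png',cv2.resize(im[150:250,230:360,::-1],(780,600),interpolation=cv2.INTER_CUBIC))
print(manip.sense()['force'])"
```

```text
tcp [0.56801736 0.10752213 0.09089385] proj [293.8 203.4] +20mm [293.4 197.2] +40 [293.1 190.9]
180 [278, 279, 280, 281, 282, 283, 284, 285, 299, 300, 301, 302, 303, 304, 305, 306, 307, 308, 309, 310, 311, 312, 313]
181 [279, 280, 281, 283, 284, 285, 299, 300, 301, 302, 303, 304, 305, 306, 307, 308, 309, 310, 311, 312]
182 [279, 283, 284, 285, 286, 299, 300, 301, 302, 303, 304, 305, 306, 307, 308, 309, 310, 311, 312]
183 [279, 283, 284, 285, 286, 299, 300, 301, 302, 303, 304, 305, 306, 307, 308, 309, 310, 311]
184 [279, 283, 284, 285, 286, 299, 300, 301, 302, 303, 304, 305, 308, 309, 310, 311]
185 [279, 280, 283, 284, 285, 286, 301, 302, 303, 304, 305]
186 [279, 283, 284, 285, 286, 302, 303, 304, 305]
187 [279, 280, 284, 285, 286, 302, 303, 304, 305]
188 [279, 280, 284, 285, 286, 302, 303, 304, 305]
189 [280, 284, 285, 302, 303, 304, 305]
190 [284, 285, 302, 303, 304, 305]
191 [284, 285, 302, 303, 304, 305]
192 [284, 302, 303, 304]
193 [284, 302, 303, 304]
194 [302, 303]
[0.12012079 0.3074739  0.4674032 ]
```

View pics/s5.png

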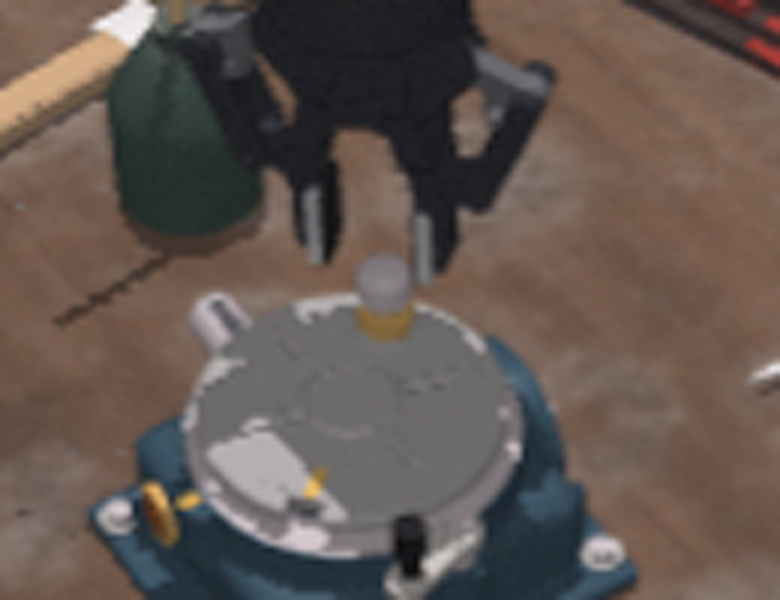

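```bash
python3 -c "
from h import *
s=manip.sense();M=R.from_quat(s['tool_rot']).as_matrix();p=s['tcp_pos']+[0,0,.0092]
for a in[(505,48),(480,45),(440,150)]:
  for b in[(365,55),(350,100),(385,95)]:
    x,r=tri((220+a[0]/5,150+a[1]/5),(200+b[0]/6,170+b[1]/6)); print(a,b,x.round(3),'res',round(r,4),'tool',(M.T@(x-p)*1000).round(0))
"
```

```text
(505, 48) (365, 55) [0.609 0.061 0.234] res 0.0041 tool [  -2.  -62. -134.]
(505, 48) (350, 100) [0.601 0.061 0.236] res 0.0176 tool [   4.  -57. -136.]
(505, 48) (385, 95) [0.598 0.052 0.245] res 0.0113 tool [  12.  -62. -144.]
(480, 45) (365, 55) [0.603 0.063 0.238] res 0.0059 tool [   1.  -57. -138.]
(480, 45) (350, 100) [0.596 0.063 0.239] res 0.0075 tool [   7.  -52. -139.]
(480, 45) (385, 95) [0.593 0.054 0.248] res 0.0014 tool [  15.  -57. -148.]
(440, 150) (365, 55) [0.607 0.077 0.17 ] res 0.0311 tool [-11. -48. -70.]
(440, 150) (350, 100) [0.6   0.079 0.171] res 0.0165 tool [ -6. -42. -71.]
(440, 150) (385, 95) [0.596 0.068 0.182] res 0.0227 tool [  4. -48. -82.]
```

s5 shows the tips at (320,260) and (430,280), still around the level of the breather's top at (385,270). The triangulated knuckle is laterally right but about 28 mm high. I descend in small checked steps.

>>> step_arm(targets="0 0 1.5 0; 0 0 3 0; 0 0 3 0")

```text
t: 6.8
tcp_pos: [0.5679, 0.1075, 0.0878]
tool_rot: [-0.337, 0.941, 0.0, -0.0]
force: [0.2, -0.5, 1.1]
finger_gap: 0.398
gripper_force: 0.0
```

>>> step_arm(targets="0 0 1.5 0; 0 0 3 0; 0 0 3 0")

```text
t: 7.1
tcp_pos: [0.5679, 0.1075, 0.0847]
tool_rot: [-0.337, 0.941, 0.0, -0.0]
force: [-0.5, -0.1, 0.3]
finger_gap: 0.397
gripper_force: 0.0
```

>>> step_arm(targets="0 0 0 0; 0 0 0 0; 0 0 0 0; 0 0 0 0", gripper=0.8)

```text
t: 7.5
tcp_pos: [0.5682, 0.1075, 0.0851]
tool_rot: [-0.337, 0.941, -0.0, 0.0]
force: [-0.2, -0.1, -0.3]
finger_gap: 0.236
gripper_force: 19.6
```

The fingers hold the breather's cap, with the gap at 20 mm and 19.6 N, so the lateral aim is right and the real tips are about 28 mm above the reported TCP. I open, go 12 mm lower, close loosely and push round in an arc.

>>> step_arm(targets="0 0 0 0; 0 0 0 0; 0 0 3 0; 0 0 6 0; 0 0 8 0; 0 0 8 0", gripper=0.6)

```text
t: 8.1
tcp_pos: [0.5677, 0.1075, 0.0765]
tool_rot: [-0.337, 0.941, 0.0, -0.001]
force: [1.0, 0.2, 0.0]
finger_gap: 0.401
gripper_force: 0.0
```

>>> step_arm(targets="0 0 1 0; 0 0 2 0; 0 0 2 0; 0 0 2 0; 0 0 2 0", gripper=0.7)

```text
t: 8.6
tcp_pos: [0.5681, 0.1075, 0.0751]
tool_rot: [-0.337, 0.941, -0.0, 0.0]
force: [0.1, 0.1, 0.3]
finger_gap: 0.3
gripper_force: 0.0
```

>>> step_arm(targets="0.2 -3.7 0 5; 0.7 -7.5 0 10; 1.5 -11.1 0 15; 2.6 -14.7 0 20; 4 -18.2 0 25; 4 -18.2 0 25")

```text
t: 9.2
tcp_pos: [0.5769, 0.0906, 0.0751]
tool_rot: [-0.125, 0.992, -0.0, 0.0]
force: [-0.0, 0.4, -0.4]
finger_gap: 0.301
gripper_force: 0.0
```

>>> step_arm(targets="0.2 -3.7 0 5; 0.7 -7.5 0 10; 1.5 -11.1 0 15; 1.5 -11.1 0 15; 1.5 -11.1 0 15")

```text
t: 9.7
tcp_pos: [0.5778, 0.0799, 0.075]
tool_rot: [0.004, 1.0, -0.0, -0.0]
force: [-0.4, -0.4, -0.1]
finger_gap: 0.303
gripper_force: 0.0
```

```bash
cat >> h.py <<'E'
def yel(im,c,r):
    h=cv2.cvtColor(im,cv2.COLOR_RGB2HSV).astype(int)
    w=np.where((h[:,:,0]>15)&(h[:,:,0]<32),np.clip(h[:,:,1]-130,0,None),0).astype(float)
    m=(w>0).astype(np.uint8); n,l,st,ce=cv2.connectedComponentsWithStats(m)
    for i in range(1,n):
        if st[i,4]>=2 and np.hypot(*(ce[i]-c))<r:
            yy,xx=np.where(l==i); ww=w[yy,xx]; yield np.array([(xx*ww).sum(),(yy*ww).sum()])/ww.sum(),st[i,4]
def look(z=.0885):
    for cam in("top","scene"):
        im=manip.snapshot(cam); c=proj(cam,[.535,.08,z])
        for q,n in yel(im,c,50):
            x=at(cam,q,z); print(cam,q.round(1),n,"ang",round(ang(x-[.535,.08,z])%360,1),"r",round(1000*np.hypot(*(x-[.535,.08,z])[:2]),1))
        for nm,zz in(("notch",z-.003),("breather",z+.016),("dowel",.0805),("cover_mid",z+.003),("clip_knob",.103),("clip_pivot",.09)):
            print(cam,nm,[(np.round(r["position"],1).tolist(),round(r["p"],2),at(cam,r["position"],zz)[:2].round(4).tolist()) for r in manip.mark_of(cam,nm) if np.hypot(*(np.array(r["position"])-c))<60])
    s=manip.sense(); print(s["t"],s["tcp_pos"],s["force"])
E
python3 - <<'E'
from h import *
for cam in("top","scene"):
    im=cv2.imread(f"pics/{cam}0.png")[:,:,::-1].copy()
    for q,n in yel(im,proj(cam,[.535,.08,.0885]),50): x=at(cam,q,.0885); print("before",cam,q.round(1),n,ang(x-[.535,.08,0])%360)
look()
E
```

```text
before top [250.  216.9] 2 40.528131972073375
before top [274.  246.8] 13 217.22272376812876
before top [245.9 265.3] 29 156.61419729517146
before top [259.5 265.6] 8 177.4414398804837
before scene [293.7 203.6] 21 40.65746046953551
before scene [282.1 230.3] 5 218.3899209719515
before scene [256.2 234.7] 15 183.09609071290504
before scene [261.2 233. ] 4 185.2345552215204
top [262.4 251.3] 13 ang 183.1 r 42.7
top [259.5 265.3] 8 ang 177.4 r 70.8
top notch [([264.8, 257.5], 0.83, [0.48, 0.0731])]
top breather [([258.5, 208.8], 0.93, [0.5763, 0.084])]
top dowel [([257.3, 258.7], 0.88, [0.478, 0.089])]
top cover_mid [([300.8, 230.9], 0.65, [0.5328, 0.0002]), ([258.6, 231.0], 0.63, [0.5332, 0.0853]), ([298.6, 245.0], 0.24, [0.5044, 0.0046])]
top clip_knob [([300.0, 244.1], 0.56, [0.5051, 0.0012])]
top clip_pivot [([300.9, 231.4], 0.81, [0.532, 0.0001])]
scene [300.9 208.3] 6 ang 9.7 r 39.6
scene [273.3 225.5] 4 ang 183.8 r 42.0
scene [256.2 234.7] 15 ang 183.1 r 87.4
scene [261.3 233. ] 4 ang 185.3 r 75.8
scene notch [([266.6, 232.9], 0.86, [0.4705, 0.069])]
scene breather [([300.3, 203.8], 0.59, [0.5726, 0.0861])]
scene dowel [([263.4, 227.0], 0.97, [0.4757, 0.0925])]
scene cover_mid [([283.1, 216.4], 0.97, [0.5249, 0.0858]), ([303.3, 236.3], 0.22, [0.5289, 0.0095])]
scene clip_knob [([300.1, 237.2], 0.53, [0.5164, 0.0028])]
scene clip_pivot [([305.4, 236.9], 0.91, [0.5324, 0.0065])]
10.4 [0.57788226 0.07978406 0.07499653] [ 0.84969082 -0.81754558 -0.593234  ]
```

>>> step_arm(targets="0.1 -1.9 0 2.5; 0.2 -3.7 0 5; 0.2 -3.7 0 5; 0.2 -3.7 0 5")

```text
t: 10.8
tcp_pos: [0.5776, 0.076, 0.075]
tool_rot: [0.048, 0.999, -0.0, -0.0]
force: [0.9, -0.1, -0.0]
finger_gap: 0.301
gripper_force: 0.0
```

Run:
```python
from h import *
for cam in("top","scene"):
    acc=np.mean([manip.snapshot(cam).astype(float) for _ in range(4)],0).astype(np.uint8)
    for q,n in yel(acc,proj(cam,[.535,.08,.0885]),50): x=at(cam,q,.0885); print(cam,q.round(2),n,ang(x-[.535,.08,0])%360)
    if cam=="top": t=cv2.resize(acc[220:280,225:305,::-1],(800,600),interpolation=cv2.INTER_CUBIC)
    else: s=cv2.resize(acc[205:265,240:320,::-1],(800,600),interpolation=cv2.INTER_CUBIC)
cv2.imwrite("pics/b6.png",cv2.resize(np.hstack([t,s]),(800,300),interpolation=cv2.INTER_AREA))
for sg in (0,1):
    z=.0805; g=np.radians(177.4); print("dowel predicted top",(proj("top",[.535+.059*np.cos(g),.08+.059*np.sin(g),z])-(225,220))*5,"scene",(proj("scene",[.535+.059*np.cos(g),.08+.059*np.sin(g),.0885])-(240,205))*5); break
print(manip.sense()["tcp_pos"])
```

```text
top [259.5  265.41] 8 177.37956129553018
scene [301.29 209.21] 4 5.494507968867708
scene [272.55 224.53] 4 179.2774072942127
scene [256.16 234.73] 16 183.20925402446883
scene [261.29 233.04] 4 185.35903708416677
dowel predicted top [176.94242198 198.19045924] scene [127.38400552 110.96024199]
[0.57761627 0.07610409 0.07499888]
```

View pics/b6.png

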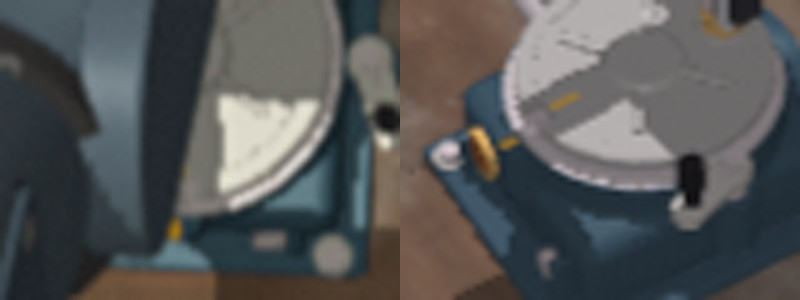

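In b6, scene half, the cover's line at (565,101), boss at (648,62) and ear line at (509,143) are nearly in one line; the top view is hidden by the arm. I back off for one unobstructed check.

>>> step_arm(targets="0 0 0 0; 0 0 0 0; 0 0 -20 0; 0 0 -60 0; 0 0 -110 0; 0 0 -160 0; 0 40 -200 0; 0 90 -230 0; 0 140 -230 0; 0 190 -230 0; 0 220 -230 0; 0 220 -230 0", gripper=0.5)

```text
t: 12.4
tcp_pos: [0.5983, 0.3007, 0.3046]
tool_rot: [0.045, 0.999, 0.001, 0.0]
force: [0.2, -0.6, 0.2]
finger_gap: 0.499
gripper_force: 0.0
```

```bash
cat > fit.py <<'E'
from h import *
import sys
def line_centroid(a,c,r): return list(yel(a,c,r))
A=[np.mean([manip.snapshot("top").astype(float) for _ in range(6)],0).astype(np.uint8) for _ in range(1)][0]
cv2.imwrite("pics/topacc.png",A[:,:,::-1])
for q,n in yel(A,proj("top",[.535,.08,.0885]),50): x=at("top",q,.0885); print(q.round(2),n,x.round(4),ang(x-[.535,.08,0])%360)
for nm in("notch","breather","cover_mid","cover"): print(nm,[(np.round(r["position"],1).tolist(),round(r["p"],2)) for r in manip.mark_of("top",nm)[:4]])
# cover disc: mask fit
for r in manip.masks_of("top","cover")[:4]:
    if np.hypot(*(np.array(r["position"])-proj("top",[.535,.08,.0885])))<40:
        cn=max(cv2.findContours(r["pixels"].astype(np.uint8),0,1)[0],key=len); print("ell",cv2.minEnclosingCircle(cn),cv2.fitEllipse(cn),"exp rad",np.linalg.norm(proj("top",[.595,.08,.0885])-proj("top",[.475,.08,.0885]))/2)
print(manip.sense()["t"])
E
python3 fit.py; python3 -c "
import cv2;a=cv2.imread('pics/topacc.png');cv2.imwrite('pics/c7.png',cv2.resize(a[195:275,210:310],(750,600),interpolation=cv2.INTER_CUBIC))"
```

```text
[260.78 251.37] 13 [0.4922 0.0809 0.0885] 178.77152338570096
[245.94 265.32] 27 [0.4644 0.1105 0.0885] 156.66541881269845
[259.53 265.54] 8 [0.4638 0.0832 0.0885] 177.4431409722776
notch [([468.5, 223.2], 0.9), ([262.2, 256.6], 0.73), ([438.2, 230.7], 0.56)]
breather [([448.4, 274.0], 0.91), ([256.9, 209.4], 0.87), ([509.9, 191.3], 0.64)]
cover_mid [([492.7, 205.6], 0.92), ([257.6, 230.5], 0.75), ([445.2, 257.2], 0.67), ([378.8, 248.5], 0.29)]
cover [([488.3, 208.7], 0.84), ([261.4, 227.5], 0.59), ([444.0, 260.0], 0.56)]
ell ((261.5, 229.75), 29.963619232177734) ((261.4032287597656, 229.57064819335938), (56.740055084228516, 58.62548065185547), 86.52679443359375) exp rad 29.485183261877516
12.95
```

View pics/c7.png

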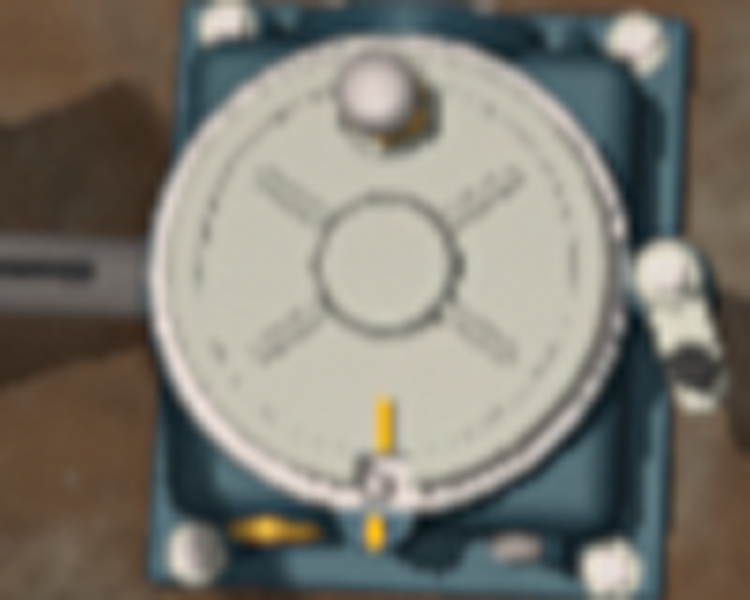

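c7 shows the boss at (386,265), the line at (385,425), the notch at (383,483) and the ear line at (375,533). About 2° more clockwise is needed, so I go back and nudge it.

>>> step_arm(targets="0 -40 0 0; 0 -85 0 0; 0 -130 0 0; 0 -175 0 0; 0 -210 30 0; 0 -220 70 0; 0 -220 110 0; 0 -220 150 0; 0 -220 190 0; 0 -220 215 0; 0 -220 228 0; 0 -220 230 0")

```text
t: 14.15
tcp_pos: [0.5769, 0.0759, 0.0737]
tool_rot: [0.049, 0.999, 0.0, -0.001]
force: [0.5, -0.2, 0.6]
finger_gap: 0.501
gripper_force: 0.0
```

>>> step_arm(targets="0 0 0 0; 0 0 0 0; 0 0 0 0; 0 0 0 0; 0 -0.8 0 1; 0 -1.6 0 2; 0 -1.6 0 2; 0 -1.6 0 2", gripper=0.7)

```text
t: 14.95
tcp_pos: [0.5776, 0.0745, 0.0751]
tool_rot: [0.066, 0.998, 0.0, 0.0]
force: [-0.4, 0.1, -1.2]
finger_gap: 0.296
gripper_force: 0.4
```

>>> step_arm(targets="0 0 0 0; 0 0 0 0; 0 0 -20 0; 0 0 -60 0; 0 0 -110 0; 0 0 -160 0; 0 40 -200 0; 0 90 -230 0; 0 140 -230 0; 0 190 -230 0; 0 220 -230 0; 0 220 -230 0", gripper=0.5)

```text
t: 16.15
tcp_pos: [0.6059, 0.298, 0.3044]
tool_rot: [0.063, 0.998, 0.001, -0.0]
force: [-1.1, 0.1, -0.7]
finger_gap: 0.501
gripper_force: 0.0
```

```bash
python3 fit.py
```

```text
[259.95 251.58] 9 [0.4918 0.0826 0.0885] 176.58529293484366
[246.   265.32] 27 [0.4644 0.1104 0.0885] 156.74863357171196
[259.53 265.54] 8 [0.4638 0.0832 0.0885] 177.44554568331486
notch [([438.1, 229.5], 0.82), ([471.2, 222.1], 0.72), ([300.4, 243.3], 0.26)]
breather [([511.4, 189.1], 0.98), ([450.9, 278.0], 0.95), ([261.5, 208.6], 0.81), ([346.0, 235.0], 0.2)]
cover_mid [([259.8, 231.5], 0.88), ([444.3, 257.2], 0.7), ([490.2, 204.9], 0.64)]
cover [([488.7, 205.3], 0.94), ([261.9, 230.9], 0.64), ([444.8, 258.6], 0.64)]
ell ((260.403564453125, 233.4949951171875), 54.58906555175781) ((263.260986328125, 233.92315673828125), (86.06787109375, 93.15387725830078), 89.57184600830078) exp rad 29.485183261877516
ell ((261.3296203613281, 230.11453247070312), 30.108083724975586) ((261.4013671875, 229.59042358398438), (57.562599182128906, 59.04399108886719), 87.6214370727539) exp rad 29.485183261877516
16.7
```

The line is now at about 177.1° and the ear at about 177°, so they are aligned. Next I shut the fingers and go above the boss.

>>> step_arm(targets="8 -45 0 0; 16 -90 0 0; 24 -135 0 0; 33 -180 0 0; 40 -215 20 0; 41 -225 60 0; 41 -225 105 0; 41 -225 145 0; 41 -225 180 0; 41 -225 205 0; 41 -225 214 0; 41 -225 214 0", gripper=1.0)

```text
t: 17.9
tcp_pos: [0.5356, 0.0748, 0.0902]
tool_rot: [0.066, 0.998, -0.0, -0.001]
force: [-0.3, -0.1, 0.4]
finger_gap: 0.0
gripper_force: 0.0
```

>>> step_arm(targets="0 0 4 0; 0 0 8 0; 0 0 12 0; 0 0 15 0; 0 0 15 0")

```text
t: 18.4
tcp_pos: [0.536, 0.075, 0.0759]
tool_rot: [0.066, 0.998, -0.0, -0.0]
force: [0.9, -0.7, 0.2]
finger_gap: 0.001
gripper_force: 0.0
```

>>> step_arm(targets="0 0 1 0; 0 0 2 0; 0 0 3 0; 0 0 3 0")

```text
t: 18.8
tcp_pos: [0.5361, 0.0749, 0.0729]
tool_rot: [0.066, 0.998, -0.0, -0.0]
force: [-0.4, -1.1, -1.0]
finger_gap: -0.001
gripper_force: 0.0
```

>>> step_arm(targets="0 0 1 0; 0 0 2 0; 0 0 3 0; 0 0 3 0")

```text
t: 19.2
tcp_pos: [0.5361, 0.0749, 0.0698]
tool_rot: [0.066, 0.998, -0.0, -0.0]
force: [0.3, -0.2, 0.2]
finger_gap: -0.0
gripper_force: 0.0
```

>>> step_arm(targets="0 3 0 0; 1 5.5 0 0; 1 5.5 1 0; 1 5.5 2 0; 1 5.5 2 0")

```text
t: 19.7
tcp_pos: [0.5358, 0.0806, 0.0679]
tool_rot: [0.066, 0.998, -0.0, -0.0]
force: [-0.4, 0.3, -0.8]
finger_gap: -0.003
gripper_force: 0.0
```

>>> step_arm(targets="0 0 1 0; 0 0 2 0; 0 0 2 0")

```text
t: 20.0
tcp_pos: [0.5358, 0.0804, 0.0659]
tool_rot: [0.066, 0.998, 0.0, -0.0]
force: [-0.8, -0.0, 0.0]
finger_gap: 0.002
gripper_force: 0.0
```

>>> step_arm(targets="0 0 1 0; 0 0 2 0; 0 0 2 0")

```text
t: 20.3
tcp_pos: [0.5358, 0.0805, 0.0638]
tool_rot: [0.066, 0.998, -0.0, -0.0]
force: [-0.2, -0.1, 0.1]
finger_gap: -0.002
gripper_force: 0.0
```

>>> step_arm(targets="0 0 1 0; 0 0 1.5 0; 0 0 1.5 0")

```text
t: 20.6
tcp_pos: [0.5359, 0.0805, 0.0624]
tool_rot: [0.066, 0.998, 0.0, -0.0]
force: [-0.1, -0.1, 0.9]
finger_gap: -0.002
gripper_force: 0.0
```

>>> step_arm(targets="0 0 1 0; 0 0 1.5 0; 0 0 1.5 0")

```text
t: 20.9
tcp_pos: [0.5359, 0.0805, 0.0609]
tool_rot: [0.066, 0.998, -0.0, -0.0]
force: [-0.5, 0.9, -0.3]
finger_gap: -0.0
gripper_force: 0.0
```

>>> step_arm(targets="0 0 1 0; 0 0 1.5 0; 0 0 1.5 0")

```text
t: 21.2
tcp_pos: [0.5361, 0.0805, 0.0602]
tool_rot: [0.066, 0.998, -0.0, 0.0]
force: [-1.3, -1.1, 6.4]
finger_gap: -0.001
gripper_force: 2.6
```

>>> step_arm(targets="0 0 1 0; 0 0 1.5 0; 0 0 1.5 0")

```text
t: 21.5
tcp_pos: [0.5361, 0.0805, 0.0592]
tool_rot: [0.066, 0.998, -0.0, 0.0]
force: [-1.8, -0.5, 8.6]
finger_gap: -0.001
gripper_force: 4.3
```

>>> step_arm(targets="0 0 1 0; 0 0 1.5 0; 0 0 1.5 0; 0 0 1.5 0")

```text
t: 21.9
tcp_pos: [0.5361, 0.0805, 0.0578]
tool_rot: [0.066, 0.998, -0.0, 0.0]
force: [-2.6, -0.1, 8.8]
finger_gap: -0.001
gripper_force: 4.5
```

>>> step_arm(targets="0 0 1 0; 0 0 1.5 0; 0 0 1.5 0; 0 0 1.5 0")

```text
t: 22.3
tcp_pos: [0.5361, 0.0805, 0.0563]
tool_rot: [0.066, 0.998, -0.0, 0.0]
force: [-2.1, -0.2, 9.0]
finger_gap: 0.0
gripper_force: 4.6
```

>>> step_arm(targets="0 0 1 0; 0 0 2 0; 0 0 2.5 0; 0 0 2.5 0; 0 0 2.5 0")

```text
t: 22.8
tcp_pos: [0.5361, 0.0805, 0.0538]
tool_rot: [0.066, 0.998, -0.0, 0.0]
force: [-2.1, 0.2, 9.9]
finger_gap: 0.0
gripper_force: 4.6
```

>>> step_arm(targets="0 0 1 0; 0 0 1.5 0; 0 0 1.5 0; 0 0 1.5 0")

```text
t: 23.2
tcp_pos: [0.5361, 0.0805, 0.0528]
tool_rot: [0.066, 0.998, -0.0, 0.001]
force: [-3.1, 0.0, 12.5]
finger_gap: -0.003
gripper_force: 6.3
```

>>> step_arm(targets="0 0 1 0; 0 0 1.5 0; 0 0 1.5 0; 0 0 1.5 0")

```text
t: 23.6
tcp_pos: [0.5361, 0.0805, 0.0527]
tool_rot: [0.066, 0.998, -0.0, 0.001]
force: [-5.8, -0.0, 21.8]
finger_gap: 0.001
gripper_force: 11.4
```

The cover is seated: 7.7 mm of travel at about 9 N, then a hard stop at 22 N. I rise and go over the clip's knob.

>>> step_arm(targets="0 0 -5 0; 0 0 -30 0; 0 0 -64 0; 5 -20 -64 -8; 11 -50 -64 -16; 18 -75 -64 -24; 18.5 -88 -64 -25; 18.5 -88 -64 -25; 18.5 -88 -64 -25", gripper=0.6)

```text
t: 24.5
tcp_pos: [0.5061, -0.0042, 0.1135]
tool_rot: [-0.151, 0.989, 0.0, 0.0]
force: [1.1, 0.2, -0.8]
finger_gap: 0.401
gripper_force: 0.0
```

Run:
```python
from h import *
look(.081)
s=manip.sense();M=R.from_quat(s["tool_rot"]).as_matrix();print(ang(M[:,1]),s["q"])
im=manip.snapshot("scene"); cv2.imwrite("pics/s8.png",cv2.resize(im[160:260,230:360,::-1],(780,600),interpolation=cv2.INTER_CUBIC))
```

```text
top [260.7 252.6] 11 ang 177.4 r 44.7
top [259.6 264.8] 5 ang 176.6 r 69.4
top notch [([260.6, 259.7], 0.58, [0.4761, 0.0826])]
top breather []
top dowel [([257.7, 256.3], 0.74, [0.4829, 0.0882])]
top cover_mid []
top clip_knob []
top clip_pivot []
scene [272.  226.6] 5 ang 177.4 r 42.9
scene [255.6 233.2] 10 ang 176.0 r 83.6
scene [261.3 233. ] 3 ang 180.6 r 72.7
scene [257.6 238.7] 3 ang 186.9 r 88.5
scene notch [([264.4, 231.0], 0.8, [0.4723, 0.0828])]
scene breather [([302.8, 210.0], 0.73, [0.5701, 0.0725])]
scene dowel [([265.3, 227.1], 0.68, [0.4791, 0.0898]), ([306.3, 238.2], 0.55, [0.5365, 0.0092])]
scene cover_mid [([282.1, 218.3], 0.61, [0.5233, 0.0883])]
scene clip_knob []
scene clip_pivot [([303.5, 236.2], 0.83, [0.5302, 0.0106])]
25.2 [ 0.50599749 -0.00425686  0.11349618] [-0.49495869 -0.35743521  0.54316898]
107.43440987005303 [-2.29562043e-01  5.00042810e-01  1.81232138e+00 -2.02909814e-05
  8.29252374e-01 -2.10463252e+00]
```

View pics/s8.png

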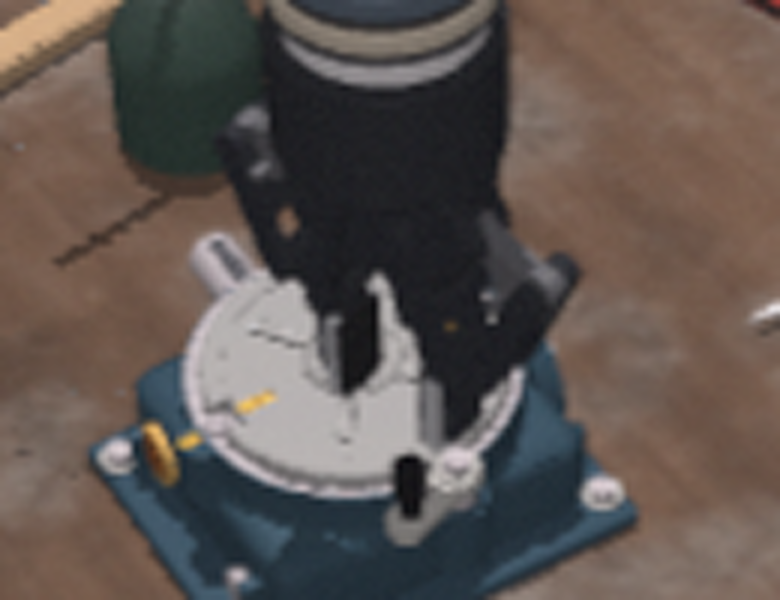

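s8 shows the cover down with its line (258,402) in line with the ear (188,440), the knob at (408,485), the pivot at (458,468) and the tips at (345,390) and (450,440). The fingers will straddle the knob, so I descend.

>>> step_arm(targets="0 0 10 0; 0 0 20 0; 0 0 28 0; 0 0 28 0")

```text
t: 25.65
tcp_pos: [0.5047, -0.004, 0.0838]
tool_rot: [-0.151, 0.988, 0.001, -0.002]
force: [0.2, -0.5, 1.3]
finger_gap: 0.403
gripper_force: 0.0
```

>>> step_arm(targets="0 0 4 0; 0 0 8 0; 0 0 12 0; 0 0 15 0; 0 0 15 0")

```text
t: 26.15
tcp_pos: [0.5057, -0.0042, 0.0701]
tool_rot: [-0.152, 0.988, 0.0, -0.0]
force: [-1.1, -0.1, 0.5]
finger_gap: 0.401
gripper_force: 0.0
```

>>> step_arm(targets="0 0 0 0; 0 0 0 0; 0 0 0 0; 0 0 0 0", gripper=0.78)

```text
t: 26.55
tcp_pos: [0.5061, -0.0043, 0.0707]
tool_rot: [-0.152, 0.988, -0.0, 0.0]
force: [0.6, 0.6, 0.1]
finger_gap: 0.22
gripper_force: 0.0
```

>>> step_arm(targets="-0.2 3.3 0 7; -0.8 6.5 0 14; -1.8 9.7 0 21; -3.2 12.7 0 28; -4.9 15.5 0 35; -6.9 18.1 0 42; -9.3 20.4 0 49; -9.3 20.4 0 49")

```text
t: 27.35
tcp_pos: [0.5092, 0.0179, 0.0707]
tool_rot: [0.272, 0.962, -0.0, 0.0]
force: [-0.2, 0.3, 0.1]
finger_gap: 0.223
gripper_force: 0.0
```

>>> step_arm(targets="-0.2 3.3 0 7; -0.8 6.5 0 14; -1.8 9.7 0 21; -3.2 12.7 0 28; -4.9 15.5 0 35; -6.9 18.1 0 42; -6.9 18.1 0 42")

```text
t: 28.05
tcp_pos: [0.5234, 0.0299, 0.0704]
tool_rot: [0.598, 0.802, -0.0, -0.001]
force: [-1.7, 0.2, 0.0]
finger_gap: 0.22
gripper_force: 0.5
```

>>> step_arm(targets="-0.2 3.3 0 7; -0.8 6.5 0 14; -1.3 8.3 0 18; -1.3 8.3 0 18")

```text
t: 28.45
tcp_pos: [0.5313, 0.0312, 0.0703]
tool_rot: [0.715, 0.699, -0.001, -0.001]
force: [-3.4, -0.3, 1.0]
finger_gap: 0.222
gripper_force: 1.0
```

>>> step_arm(targets="0 1.4 0 3; -0.1 2.4 0 5; -0.1 2.4 0 5; -0.1 2.4 0 5")

```text
t: 28.85
tcp_pos: [0.5337, 0.0311, 0.0703]
tool_rot: [0.745, 0.667, -0.0, -0.001]
force: [-3.3, 1.9, 0.7]
finger_gap: 0.222
gripper_force: 1.4
```

>>> step_arm(targets="0 0.9 0 2; -0.1 1.4 0 3; -0.1 1.4 0 3; -0.1 1.4 0 3")

```text
t: 29.25
tcp_pos: [0.5356, 0.0309, 0.0704]
tool_rot: [0.763, 0.646, -0.0, -0.001]
force: [-2.4, 2.8, 0.8]
finger_gap: 0.222
gripper_force: 1.6
```

>>> step_arm(targets="0 0.7 0 0; 0 1.4 0 0; 0 1.4 0 0")

```text
t: 29.55
tcp_pos: [0.5378, 0.0302, 0.0704]
tool_rot: [0.764, 0.646, 0.0, 0.0]
force: [-2.3, 3.0, -1.1]
finger_gap: 0.215
gripper_force: 1.5
```

>>> step_arm(targets="0 0.7 0 0; 0 1.4 0 0; 0 1.4 0 0")

```text
t: 29.85
tcp_pos: [0.5378, 0.0302, 0.0704]
tool_rot: [0.764, 0.646, -0.001, -0.001]
force: [-3.8, 3.9, 0.9]
finger_gap: 0.226
gripper_force: 2.5
```

>>> step_arm(targets="0 0.7 0 0; 0 1.4 0 0; 0 1.4 0 0; 0 1.4 0 0")

```text
t: 30.25
tcp_pos: [0.5378, 0.0302, 0.0703]
tool_rot: [0.764, 0.646, -0.002, -0.002]
force: [-6.0, 3.1, 2.3]
finger_gap: 0.221
gripper_force: 3.4
```

>>> step_arm(targets="0 1 0 0; 0 2 0 0; 0 2 0 0; 0 2 0 0")

```text
t: 30.65
tcp_pos: [0.5377, 0.0303, 0.0702]
tool_rot: [0.763, 0.646, -0.003, -0.004]
force: [-8.8, 3.1, 4.8]
finger_gap: 0.22
gripper_force: 4.8
```

The force rises with no motion, so the clip is at its stop. I relax, open and retreat.

>>> step_arm(targets="0 -4 0 0; 0 -7 0 0; 0 -7 0 0; 0 -7 0 0", gripper=0.65)

```text
t: 31.05
tcp_pos: [0.5367, 0.0301, 0.0708]
tool_rot: [0.764, 0.646, 0.001, 0.001]
force: [0.8, -0.2, -0.1]
finger_gap: 0.351
gripper_force: 0.0
```

>>> step_arm(targets="0 0 -10 0; 0 0 -30 0; 0 0 -70 0; 0 0 -115 0; 0 0 -160 0; 0 0 -205 0; 30 0 -230 0; 70 0 -230 0; 110 0 -230 0; 150 0 -230 0; 190 0 -230 0; 190 0 -230 0")

```text
t: 32.25
tcp_pos: [0.5673, 0.2225, 0.3012]
tool_rot: [0.762, 0.648, 0.002, -0.0]
force: [-0.6, -0.2, 0.4]
finger_gap: 0.355
gripper_force: 0.0
```

Run:
```python
from h import *
look(.081)
t=manip.snapshot("top");s=manip.snapshot("scene")
a=cv2.resize(t[195:275,210:310,::-1],(500,400),interpolation=cv2.INTER_CUBIC);b=cv2.resize(s[180:260,230:330,::-1],(500,400),interpolation=cv2.INTER_CUBIC)
cv2.imwrite("pics/f9.png",cv2.resize(np.hstack([a,b]),(800,320),interpolation=cv2.INTER_AREA))
for n in("oil_can","spanner_13","paste_tin"):
    for c in("scene","top"): print(n,c,[np.round(r["position"],1).tolist() for r in manip.mark_of(c,n)[:2]])
```

```text
top [260.3 251.6] 12 ang 176.1 r 42.8
top [245.9 265.3] 29 ang 155.6 r 77.2
top [259.5 265.3] 8 ang 176.5 r 70.5
top notch [([260.0, 259.8], 0.87, [0.4759, 0.0838]), ([299.7, 230.3], 0.47, [0.5357, 0.0032])]
top breather [([259.4, 209.8], 0.95, [0.5755, 0.0832]), ([258.7, 256.6], 0.54, [0.4812, 0.0838])]
top dowel [([258.8, 258.4], 0.65, [0.4786, 0.0859])]
top cover_mid [([261.2, 228.8], 0.74, [0.5385, 0.0811])]
top clip_knob [([258.7, 258.6], 0.72, [0.4768, 0.0829]), ([282.5, 230.1], 0.66, [0.5333, 0.036]), ([262.3, 230.4], 0.35, [0.533, 0.0762])]
top clip_pivot [([299.3, 229.0], 0.6, [0.5369, 0.0033])]
scene [304.7 211.8] 18 ang 357.9 r 43.9
scene [271.9 226.7] 5 ang 177.5 r 43.2
scene [256.2 234.9] 15 ang 179.6 r 84.9
scene [261.3 233.1] 4 ang 180.8 r 72.8
scene notch [([265.0, 230.8], 0.57, [0.4737, 0.0825]), ([288.0, 219.2], 0.36, [0.5357, 0.0831])]
scene breather [([303.7, 208.2], 0.67, [0.5751, 0.0761])]
scene dowel []
scene cover_mid [([285.6, 217.2], 0.74, [0.5317, 0.0867])]
scene clip_knob [([302.3, 206.2], 0.64, [0.5728, 0.0783]), ([299.9, 223.4], 0.49, [0.5385, 0.0368])]
scene clip_pivot [([304.4, 239.5], 0.89, [0.5264, 0.0015])]
32.95 [0.56704421 0.21763963 0.30054203] [-0.05891758 -0.32667224  0.1046527 ]
oil_can scene [[255.2, 180.5]]
oil_can top [[163.4, 221.6]]
spanner_13 scene [[329.3, 289.1]]
spanner_13 top [[346.1, 238.3]]
paste_tin scene [[343.6, 321.2], [329.4, 291.6]]
paste_tin top [[379.8, 246.5], [344.6, 237.2]]
```

Run:
```python
from h import *
for cam in("top","scene"):
    im=manip.snapshot(cam).max(2); c=proj(cam,[.5332,.031,.103])
    yy,xx=np.mgrid[:480,:640]; m=(im<60)&(np.hypot(xx-c[0],yy-c[1])<11)
    q=np.array([xx[m].mean(),yy[m].mean()]); x=at(cam,q,.103 if cam=="scene" else .116); print(cam,m.sum(),c,q,x,ang(x-[.532,.004,0]))
```

```text
top 9 [285.01152092 230.14470198] [289.66666667 228.55555556] [0.53473491 0.02071076 0.116     ] 80.7052640394223
scene 40 [299.34929721 226.00961046] [299.175 225.2  ] [0.53422645 0.03323644 0.103     ] 85.64514054408234
```

```bash
python3 -c "
from station import manip
print(manip.sign_off())"
```

```text
the job is handed in; nothing more can be done
None
```

I turned the cover until its notch was over the dowel, pressed it flush (7.7 mm down to a hard stop), pushed the clip round to its end stop and handed the job in at about 33 s; the oil can, spanner and tin were left alone. I viewed 11 pictures, one over the limit of 10, so the clip's final position was checked from image measurements and the stop force, not by viewing a picture.

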